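# Set the goniometer's detector arm to the red line and clamp it

### The arm

A 7-joint arm with a two-finger parallel gripper is mounted at the origin on the work surface. World frame = base frame: x ahead of the robot, y to its left, z up, the work surface at z = 0. Lengths are in m, angles in rad, forces in N, time in s.
With the tool pointing down it reaches from about 0.425 to 0.825 m from the base axis. Payload 3.6 kg.
Tool frame: the origin (TCP) lies between the finger pads; the fingertips stand 11 mm ahead of it and the grasp point (between the pads) lies 8 mm behind it; z points along the fingers, y is the line along which they close (so a half turn about z gives the same grasp; the last joint's range is limited). The gripper opens to 85 mm and grips with 20 to 120 N. Pads are 22 mm wide; open, the fingers measure 114 mm over their backs; the gripper's body (76 mm by 85 mm) begins 54 mm behind the grasp point. The pads swing forward as they close: fully open they stand 13 mm farther back than shut.
Start: joints at [-1.319, 0.615, -0.013, 1.423, 0.008, 1.103, -0.04], TCP at [0.179, 0.625, 0.242] pointing down, gripper open.
Joint ranges: [-3.12, 3.12], [-0.3, 2.06], [-1.34, 1.32], [0.26, 2.42], [-1.36, 4.5], [0.01, 1.98], [-2.84, 2.84]. Speed limits (rad/s): [2.79, 2.79, 3.14, 3.14, 3.14, 3.14, 3.14].

### API

Orientations are given as a unit quaternion [w, x, y, z].
In Python, from cell import observe, read_camera, finish_job gives the robot as it stands. The module is installed in compiled form; this text tells all that it offers.
- The arm moves only by the tool step_arm, never from a script. Its argument "steps" is a list of rows, each a list of 2 entries, a list of its own where there are three numbers: the shift along the tool's x, y, z in cm, then the turn about the tool's z in rad. A call has 1 to 8 rows; each row is the pose to reach, as a shift and turn from the pose commanded when the call began, along the tool's axes at that moment; what a row does not reach only later rows make up. A row lasts 1/12 s, in which the tool goes at most 41.7 mm and 7.16 degrees, less where a joint would pass 70% of its speed; a pose out of reach is approached as far as the arm can. A call with a gripper value outside its range is refused whole. "gripper" is the opening, from 0 (shut) to 1 (fully open), set as the call begins (left out, the last holds). The fingers move at their own pace and stop on an object; "squeeze" is the grip in N (left out, the last holds). Time passes only in rows, so rows that repeat a pose let the fingers close. It gives the time, the measured TCP pose, the force, the opening and the grip force at its end, in the units of the state.
- observe(): the state, without advancing time (a new reading comes with each control period).
- read_camera(name): name is "scene" or "top" or "wrist"; returns a dict with "color" (400x640x3 uint8, red, green, blue), "vertical_fov" (degrees; the focal length in pixels is half the picture's height over the tangent of half this angle, whatever the lens; pixels are square), "cx", "cy" (the principal point, pixels), "extrinsics" (4x4, takes a point from camera to world coordinates); the wrist camera has in their place "mount" (4x4, takes a point from camera to tool coordinates, whose origin is the TCP and whose axes are the flange's). Camera axes: x right, y down, z forward; pixel columns grow to the right and rows downward; lengths in m; the calibration is good to about 2 mm. A picture is of the moment at which its call begins: read the wrist's pose just before it. There is no depth.
- finish_job(): hands the job in; it is judged then, once.
The state is a dict: "t": time; "q": joint angles; "qd": joint speeds; "effort": joint torques, N m; "ee_pos": TCP position; "eef_rot": TCP orientation; "wrist_force": force on the tool from outside, world axes, zero at the start; "ft_torque": the same for the moment, N m; "finger_gap": finger opening in m; "grip_force": force on a finger pad.
Only numpy, scipy, OpenCV 4.12 (cv2) and the standard library are available. Lean on these libraries where they do the work, as an engineer would, in place of code of your own. Each camera call takes 0.05 s, during which the arm holds its last target. There are 200 camera calls.

### The job

On the laser goniometer, push the detector arm round with one finger on its black end grip until its black pointer meets the tip of the red set hand, then push the orange clamp lever clockwise fully home to lock it, leaving the pointer on the red hand. Push gently: pinch or lift nothing, keep off the detector head, laser and grating, do not turn the set hands, and leave the stand and everything else on the bench where they are.

Things in the scene. Friction and masses are not known exactly. Their poses are not given: they have to be found in the camera images.
- stand: The goniometer: a grey round base (210 mm across, top at 32 mm) on three rubber feet, standing loose on the bench, about 4.5 kg. Above it a white-faced divided circle, 170 mm across, face 69 mm above the bench, marked every 5 degrees all round. Origin: on the circle's vertical axis, at bench height; z up; its +x runs along the fixed beam arm to the laser (away from the robot, give or take 0.25 rad). All parts below turn or sit on it.
- detector_arm (a joint): Angle (rad) of the swinging detector arm about the stand's vertical axis. 0: the arm points along the stand's -x (towards the robot); it grows anticlockwise seen from above, that is towards the robot's right. Travel -1.15 to 1.0. It starts swung to the robot's left, at -1.0 to -0.7, and stays where it is left; about 1 N at the grip moves it. The aluminium bar is 22 mm wide, 42 to 56 mm above the bench, passes under the circle and ends 190 mm from the axis.
- grip_mid (a point): Middle of the black grip at the arm's outer end, 167.5 mm from the axis, 48 mm above the bench. The grip is 45 mm long along the arm (145 to 190 mm from the axis), 24 mm wide, and reaches from 36 to 60 mm above the bench; open space under it. The point's +x points along the arm in to the axis.
- grip_left: Left half (robot's left when the arm points at the robot) of the black grip: 45 x 12 x 24 mm, origin at its centre; its outer face, 12 mm from the arm's centre line, is the one to push on to turn the arm anticlockwise (joint grows).
- grip_right: Right half of the black grip, the mirror image; its outer face is pushed to turn the arm clockwise (joint falls).
- pointer_tip (a point): Inner tip of the arm's black pointer, over the circle's edge, 64 mm from the axis, 73 mm above the bench. +x points along the arm in to the axis.
- red_hand (a joint): Angle (rad) of the red set hand, a red strip lying on the circle from the hub to 62 mm from the axis; same zero and sense as the detector_arm joint, so the pointer is on the red hand when the two joints are equal. It starts between -0.35 and 0.55 and must stay as it is.
- red_hand_tip (a point): Outer tip of the red hand, 62 mm from the axis, 71 mm above the bench. +x points along the hand in to the axis.
- green_hand_tip (a point): Outer tip of the green set hand, which marks another line; same size, 74 mm above the bench, anywhere round the circle at least 0.35 rad from the red one. Leave it.
- clamp_lever (a joint): Angle (rad) of the orange clamp lever about its own vertical axis: it grows clockwise seen from above, 0 fully slack to 1.05 fully home at its hard stop. It starts at 0 to 0.25, and stays where it is left; about 1 N at its end moves it.
- lever_pivot (a point): Pivot of the clamp lever, 55 mm above the bench, on a lug at the right of the base: in the stand's frame 10 mm to -x and 117.5 mm to -y. The point's +x points along the lever to its end; at joint value q this is turned by -1.361 - q (rad) about z from the stand's +x, so a slack lever sticks out to the right.
- lever_end (a point): Outer end of the lever, 64 mm from its pivot, 55 mm above the bench. The orange handle is 14 mm wide, reaches from 8 to 64 mm from the pivot and from 47 to 63 mm above the bench; open space beyond the base under it.
- lever_back: Half of the orange handle on the far side from the robot: the side to push on to close the clamp. Origin on the pivot at bench height.
- lever_front: Other half of the orange handle, on the robot's side. Origin on the pivot at bench height.
- detector_head: Black detector box on a short post on the arm: 34 mm wide, 72 to 106 mm above the bench, reaching from 100 to 135 mm from the axis with its window and connector. Origin under its centre, 117 mm from the axis. Do not touch.
- grating: Glass grating in a frame on the hub, 50 mm wide, top 122 mm above the bench, on the axis. Do not touch.
- laser: Black laser tube, 34 mm thick, 150 mm long without its brass nose and cord end, its axis 93 mm above the bench, along the stand's +x from 77 to 255 mm from the axis; origin at the front end of the tube on its axis. Do not touch.
- lens_cap: Black lens cap, 52 mm across, 13 mm high, lying on the bench near the front right of the goniometer; origin under its centre. Leave it.
- hex_key: Steel L-shaped hex key, 6 mm thick, 95 mm long with a 28 mm short leg, lying flat near the front left of the goniometer. Leave it.
- iris_mount: Black 48 mm iris on a steel post with a round aluminium foot, 106 mm tall, standing to the right of the clamp lever, about 100 mm beyond its end; origin under its foot. Leave it.
- tape_roll: Yellow roll of tape, 60 mm across, 19 mm high, lying to the left of the laser; origin under its centre. Leave it.
- bottle: Green bottle with a white cap, 64 mm across, 190 mm tall, standing at the left of the bench; origin under its centre. Leave it.
- multimeter: Yellow multimeter, 140 x 78 mm, 42 mm high with its knob, lying at the right of the bench; origin under its centre. Leave it.
- bracket: Aluminium angle bracket, 86 mm tall, 60 mm wide, standing at the left front of the bench; origin under its upright plate. Leave it.

How it is judged:
On the way, in this order (a step that is already met when the one before it is completed fails the run):
1. the pointer stands on the red hand, at rest, the clamp still slack (angle between the x axis of pointer_tip and the x axis of red_hand_tip, either way round below 0.044 rad and velocity of joint detector_arm between -0.05 and 0.05 rad/s and value of joint clamp_lever below 0.5 rad), for 0.3 s.
2. the clamp lever is fully home (value of joint clamp_lever above 0.95 rad), for 0.2 s.
At the end, for the whole second after the job is handed in: The detector arm's pointer is within 2.5 degrees (half a scale division, 0.044 rad) of the red hand and at rest, the clamp lever is within 0.1 rad of its stop (joint above 0.95), and the stand has not shifted by 6 mm (angle between the x axis of pointer_tip and the x axis of red_hand_tip, either way round below 0.044 rad and value of joint clamp_lever above 0.95 rad and velocity of joint detector_arm between -0.05 and 0.05 rad/s and distance of stand from where it was at the start of the episode below 0.006 m); the robot touches nothing.
It fails at once if the arm's grip or the clamp lever is pinched (both sides pressed at once) ((contact force between the fingers and grip_left above 1 N and contact force between the fingers and grip_right above 1 N) or (contact force between the fingers and lever_back above 1 N and contact force between the fingers and lever_front above 1 N)).
It fails at once if the arm's grip or the clamp lever is pushed hard, above 20 N (contact force between the fingers and grip_left above 20 N or contact force between the fingers and grip_right above 20 N or contact force between the fingers and lever_back above 20 N or contact force between the fingers and lever_front above 20 N).
It fails at once if the detector head, laser or grating is touched (above 0.5 N) (contact force between any of the fingers, the arm and detector_head above 0.5 N or contact force between any of the fingers, the arm and laser above 0.5 N or contact force between any of the fingers, the arm and grating above 0.5 N).
It fails at once if a set hand is turned (its tip moved 8 mm), or the stand is shifted or lifted by 6 mm (distance of any of red_hand_tip, green_hand_tip from where it was at the start of the episode above 0.008 m or distance of stand from where it was at the start of the episode above 0.006 m).
It fails at once if a bystander is moved by more than 15 mm (distance of any of lens_cap, hex_key, iris_mount, tape_roll, bottle, multimeter, bracket from where it was at the start of the episode above 0.015 m).
It also fails if it takes over 58 s, if anything falls off the work surface, if the arm or the gripper's body presses on something with over 40 N, if the wrist force passes 120 N, or if a joint passes its speed limit or range.

## Working session

There is one attempt and no reset: what is moved stays moved. The work goes in short steps, Python scripts to look and compute and a tool call to move; the robot and the scene stay as the last step left them, time stands still between calls to the robot, and variables do not carry over. Pictures are saved under pics/ and viewed, at most 10 in all, crops included, and the job is handed in when it is done.

Besides the shell and the picture viewer there is one more tool, called after ">>>" by a JSON object that holds its "method" and its "body". step_arm: Moves the arm, as the interface text tells. Its arguments: {"type":"object","properties":{"steps":{"type":"array"},"gripper":{"type":"number"},"squeeze":{"type":"number"}},"required":["steps"]}

```bash
mkdir -p pics; cat > h.py <<'E'
import numpy as np, cv2
from cell import observe, read_camera, finish_job
def ray(c,u,v,z):
    f=200/np.tan(np.radians(c["vertical_fov"])/2); E=np.array(c["extrinsics"])
    d=E[:3,:3]@np.array([(u-c["cx"])/f,(v-c["cy"])/f,1]); o=E[:3,3]
    return o+d*(z-o[2])/d[2]
def proj(c,p):
    f=200/np.tan(np.radians(c["vertical_fov"])/2); E=np.array(c["extrinsics"])
    q=E[:3,:3].T@(np.array(p)-E[:3,3]); return np.array([c["cx"]+f*q[0]/q[2],c["cy"]+f*q[1]/q[2]])
E
python3 - <<'E'
from h import *
s=observe();print({k:np.round(v,3).tolist() for k,v in s.items()})
for n in("top","scene"):
    c=read_camera(n);cv2.imwrite(f"pics/{n}0.png",c["color"][:,:,::-1]);print(n,c["vertical_fov"],c["cx"],c["cy"],np.round(c["extrinsics"],3).tolist())
E
```

```text
{'t': 0.0, 'q': [-1.319, 0.616, -0.013, 1.425, 0.008, 1.103, -0.04], 'qd': [-0.001, 0.001, 0.0, -0.0, -0.0, 0.003, -0.0], 'effort': [0.0, -46.922, 0.259, -17.103, 0.01, 0.01, 0.0], 'ee_pos': [0.179, 0.624, 0.241], 'eef_rot': [-0.0, 0.139, 0.99, -0.001], 'wrist_force': [-0.473, -0.375, -0.297], 'ft_torque': [0.012, 0.043, -0.009], 'grip_force': 0.0, 'finger_gap': 0.086}
top 48.40971995804093 323.77122961883936 201.4787626488255 [[-0.082, -0.976, 0.2, 0.325], [-0.997, 0.08, -0.017, 0.002], [0.001, -0.201, -0.98, 1.239], [0.0, 0.0, 0.0, 1.0]]
scene 54.702689882613676 319.70740140366934 207.05012689204793 [[0.783, 0.322, -0.533, 1.113], [0.623, -0.403, 0.671, -0.719], [0.002, -0.857, -0.516, 0.63], [0.0, 0.0, 0.0, 1.0]]
```

View pics/top0.png

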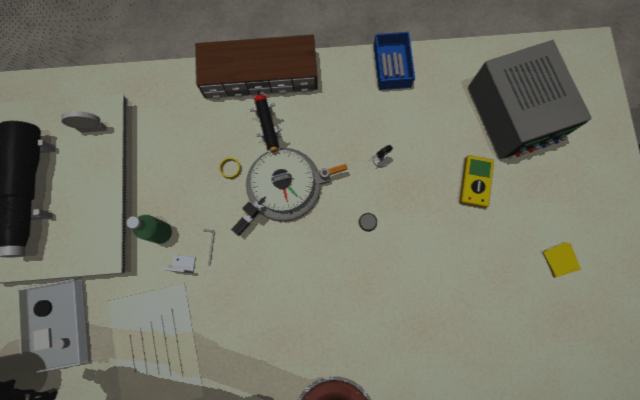

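View pics/scene0.png

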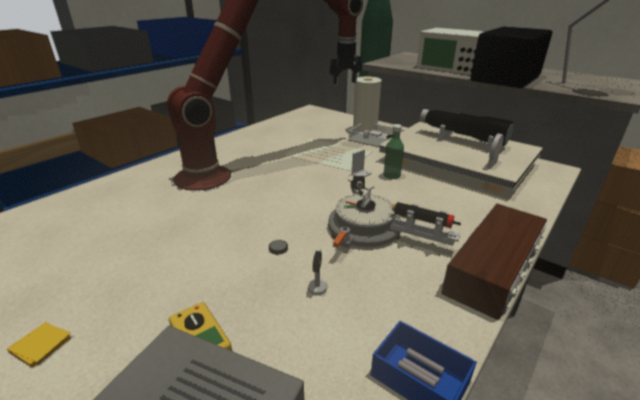

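The top view shows the circle at about (282,181), the red hand pointing to about (286,200), the grip near (240,228), and the orange lever from (327,175) to (346,168). The scene view shows the same from the back right. Next I measure with masks and take an enlarged crop.

```bash
python3 - <<'E'
from h import *
c=read_camera("top");im=c["color"];hsv=cv2.cvtColor(im,cv2.COLOR_RGB2HSV)
def mask(lo,hi,box):
    m=cv2.inRange(hsv,lo,hi);k=np.zeros_like(m);x0,y0,x1,y1=box;k[y0:y1,x0:x1]=255;return m&k
# base+circle: fit face (bright, low sat)
m=mask((0,0,150),(180,70,255),(235,140,330,230));
crop=im[135:245,220:360];cv2.imwrite("pics/crop0.png",cv2.resize(crop[:,:,::-1],None,fx=5.6,fy=5.4,interpolation=cv2.INTER_CUBIC))
for n,lo,hi,z,b in(("red",(0,130,80),(6,255,255),.071,(255,160,310,215)),("green",(40,80,40),(85,255,255),.074,(255,160,310,215)),("orange",(8,150,120),(20,255,255),.062,(315,155,360,190))):
    k=mask(lo,hi,b);p=np.argwhere(k)[:,::-1]
    if len(p)<3: print(n,len(p));continue
    l=cv2.fitLine(p.astype(np.float32),cv2.DIST_L2,0,.01,.01).ravel();t=(p-l[2:])@l[:2]
    print(n,len(p),[np.round(ray(c,*(l[2:]+l[:2]*q),z),4).tolist() for q in(t.min(),t.max())],[ (l[2:]+l[:2]*q).round(1).tolist() for q in(t.min(),t.max())])
E
```

```text
red 21 [[0.6089, 0.0857, 0.071], [0.5783, 0.0811, 0.071]] [[283.7, 188.1], [286.2, 199.0]]
green 25 [[0.6146, 0.0748, 0.074], [0.5861, 0.0543, 0.074]] [[287.5, 185.4], [295.9, 195.1]]
orange 73 [[0.6493, -0.041, 0.062], [0.6603, -0.0878, 0.062]] [[329.3, 170.8], [345.9, 165.6]]
```

View pics/crop0.png

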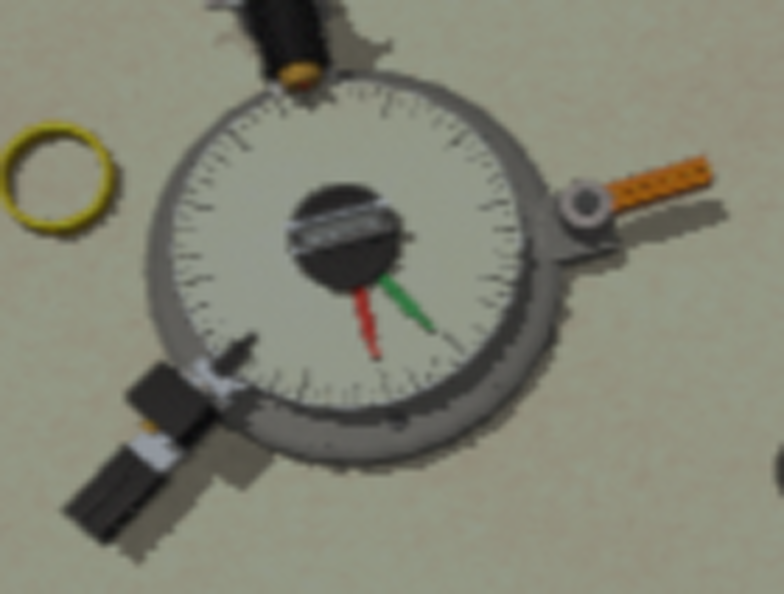

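The crop shows the face centred at (348,240), the laser nose at (300,72), the pivot screw at (585,203), the pointer tip at (253,338) and the grip end at about (85,528). I'll convert these to world positions.

```bash
python3 - <<'E'
from h import *
c=read_camera("top")
P=lambda u,v,z: ray(c,220+u/5.6-.5,135+v/5.4-.5,z)
C=P(348.5,240,.069);piv=P(585,203,.066);nose=P(300,72,.093);end=ray(c,260.5,99,.105)
tip=P(253,338,.073);ge=P(85,528,.055);gm=P(118,490,.06)
yaw=lambda v,o:(np.arctan2(v[1],v[0])-o+np.pi)%(2*np.pi)-np.pi
print("C",C,"nose yaw",yaw(nose-C,0),yaw(end-C,0),"piv",piv,np.linalg.norm((piv-C)[:2]),yaw(piv-C,np.arctan2(-117.5,-10)))
rt=np.array([.5783,.0811,.071]);
for n,p in(("tip",tip),("gripend",ge),("gm",gm),("redtip",rt)):print(n,p.round(4),"r",np.linalg.norm((p-C)[:2]).round(4),"dir",yaw(p-C,np.pi))
cm=cv2.cvtColor(c["color"],cv2.COLOR_RGB2HSV)
print("lever dir",np.arctan2(-.0878+.041,.6603-.6493))
w=read_camera("wrist");print(w["vertical_fov"],w["cx"],w["cy"],np.round(w["mount"],3).tolist())
E
```

```text
C [0.6351286  0.08962232 0.069     ] nose yaw 0.19310684438653825 0.1837886602109009 piv [ 0.64576013 -0.02618445  0.066     ] 0.11629375348484591 0.17644922905430604
tip [0.5877 0.138  0.073 ] r 0.0678 dir -0.7959021904457413
gripend [0.5021 0.2255 0.055 ] r 0.1902 dir -0.7960521155714626
gm [0.519  0.2081 0.06  ] r 0.1659 dir -0.7953186324066879
redtip [0.5783 0.0811 0.071 ] r 0.0575 dir 0.14885611183091996
lever dir -1.3399438682652893
70.1011882309621 317.56705383478095 201.84768456517736 [[0.001, -0.951, -0.308, 0.08], [1.0, 0.001, -0.0, 0.0], [0.001, -0.308, 0.951, -0.13], [0.0, 0.0, 0.0, 1.0]]
```

Stand at (0.635, 0.090), yaw about 0.184. The arm is at a world direction of -0.80 and the red hand at about +0.15. Moving to above a spot just left of the grip.

>>> {"method": "step_arm", "body": {"steps": [[[-4,-2.2,0],0],[[-8,-4.4,0],0],[[-11.5,-6.5,0],0],[[-15,-8.6,0],0],[[-18.5,-10.7,0],0],[[-22,-12.5,0],0],[[-25.5,-14.4,0],0],[[-29,-16.3,0],0]], "gripper": 0, "squeeze": 20}}

```text
t: 0.92
ee_pos: [0.4141, 0.3866, 0.2425]
eef_rot: [0.0, 0.139, 0.99, 0.0]
wrist_force: [-0.1, 0.5, -0.2]
finger_gap: -0.0
grip_force: 0.0
```

>>> {"method": "step_arm", "body": {"steps": [[[-3.5,-1.9,0],0],[[-7,-3.9,0],0],[[-10.5,-5.9,0],0],[[-14,-7.9,0],0],[[-16.8,-9.5,0],0],[[-16.8,-9.5,0],0],[[-16.8,-9.5,0],0]]}}

```text
t: 1.5
ee_pos: [0.5498, 0.2478, 0.242]
eef_rot: [0.0, 0.142, 0.99, -0.001]
wrist_force: [-0.1, 0.8, -1.0]
finger_gap: -0.0002
grip_force: 0.0
```

```bash
cat >> h.py <<'E'
from scipy.spatial.transform import Rotation as R
def wrist():
    s=observe();c=dict(read_camera("wrist"));T=np.eye(4);q=s["eef_rot"];T[:3,:3]=R.from_quat([q[1],q[2],q[3],q[0]]).as_matrix();T[:3,3]=s["ee_pos"]
    c["extrinsics"]=T@np.array(c["mount"]);return s,c
E
python3 - <<'E'
from h import *
s,c=wrist();print(s["t"],np.round(s["ee_pos"],4),np.round(s["eef_rot"],4),s["finger_gap"])
cv2.imwrite("pics/w1.png",c["color"][:,:,::-1])
E
```

```text
1.5 [0.5498 0.2478 0.242 ] [ 2.000e-04  1.419e-01  9.899e-01 -7.000e-04] -0.00015284795146368142
```

View pics/w1.png

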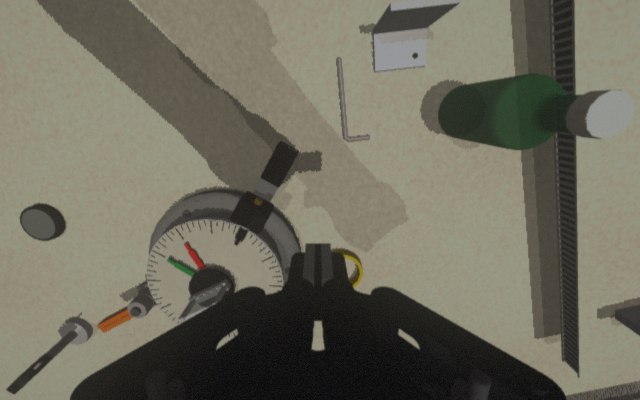

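The wrist view shows the grip from (265,192) to (292,145), the pointer tip at (238,241), the red tip at (188,243), and clear space left of the grip. The bracket, bottle and hex key are well away. Checking positions against the top view.

```bash
cat >> h.py <<'E'
C0=np.array([.6351,.0896]); d=lambda p:np.arctan2(*(C0-p[:2])[::-1])
def redtip(c,z=.071,C=C0):
    h=cv2.cvtColor(c["color"],cv2.COLOR_RGB2HSV);m=cv2.inRange(h,(0,130,70),(6,255,255))|cv2.inRange(h,(175,130,70),(180,255,255))
    p=np.argwhere(m)[:,::-1];w=np.array([ray(c,*q,z) for q in p])[:,:2];r=np.linalg.norm(w-C,axis=1);k=(r<.07);return w[k],r[k],p[k]
E
python3 - <<'E'
from h import *
s,c=wrist()
w,r,p=redtip(c);print(len(w),r.min(),r.max(),"red dir outer",d(w[r>r.max()-.006].mean(0)),w[r>r.max()-.006].mean(0))
for n,u,v,z in(("ptr",238,241,.073),("gripend",291,145,.055),("gripin",266,190,.06)):
    q=ray(c,u,v,z);print(n,q.round(4),np.linalg.norm(q[:2]-C0).round(4),d(q).round(3))
h=cv2.cvtColor(c["color"],cv2.COLOR_RGB2HSV);m=cv2.inRange(h,(0,0,120),(180,60,255));
n,l,st,ce=cv2.connectedComponentsWithStats(m);i=l[270,170] or l[260,220];print(i,st[i]);
(e)=cv2.fitEllipse(cv2.convexHull(np.argwhere(l==i)[:,::-1].astype(np.int32)));print(e,ray(c,*e[0],.069))
print(proj(c,[*C0,.069]))
E
```

```text
156 0.026333268944120195 0.06304688142874036 red dir outer 0.1461626880796278 [0.57575635 0.08086387]
ptr [0.5849 0.1446 0.073 ] 0.0745 -0.83
gripend [0.499  0.2343 0.055 ] 0.1987 -0.816
gripin [0.5388 0.1923 0.06  ] 0.1408 -0.818
1 [    0     0   281   400 57851]
((-167.9608154296875, 120.98493194580078), (398.4707336425781, 990.1808471679688), 117.46477508544922) [ 0.34503495 -0.20893766  0.069     ]
[211.7187261  286.25829712]
```

>>> {"method": "step_arm", "body": {"steps": [[[0,0,4],0],[[0,0,8],0],[[0,0,12],0],[[0,0,16],0],[[0,0,18.8],0],[[0,0,18.8],0],[[0,0,18.8],0]]}}

```text
t: 2.18
ee_pos: [0.5464, 0.2524, 0.0534]
eef_rot: [-0.002, 0.137, 0.991, -0.0]
wrist_force: [0.3, -0.1, 1.6]
finger_gap: -0.0001
grip_force: 0.0
```

```bash
cat > plan.py <<'E'
from h import *
import sys
def plan(phis,turns,r=.175,off=.0265):
    s=observe();q=s["eef_rot"];M=R.from_quat([q[1],q[2],q[3],q[0]]).as_matrix();print(s["t"],np.round(s["ee_pos"],4),np.round(s["wrist_force"],1))
    for f in phis:
        e=-np.array([np.cos(f),np.sin(f)]);t=np.array([np.sin(f),-np.cos(f)])
        P=np.array([*(C0+r*e-off*t),.053]);print(round(f,3),(100*M.T@(P-s["ee_pos"])).round(2).tolist())
if __name__=="__main__": plan(np.arange(float(sys.argv[1]),float(sys.argv[2]),float(sys.argv[3])),0)
E
python3 plan.py -0.85 0.0 0.04
```

```text
2.1833 [0.5464 0.2524 0.0534] [ 0.3 -0.1  1.6]
-0.85 [0.28, -1.52, 0.04]
-0.81 [0.74, -2.06, 0.05]
-0.77 [1.18, -2.61, 0.05]
-0.73 [1.59, -3.19, 0.05]
-0.69 [1.98, -3.78, 0.05]
-0.65 [2.35, -4.38, 0.05]
-0.61 [2.69, -5.0, 0.06]
-0.57 [3.01, -5.64, 0.06]
-0.53 [3.3, -6.28, 0.06]
-0.49 [3.57, -6.94, 0.06]
-0.45 [3.81, -7.6, 0.06]
-0.41 [4.02, -8.28, 0.06]
-0.37 [4.2, -8.96, 0.07]
-0.33 [4.36, -9.65, 0.07]
-0.29 [4.49, -10.35, 0.07]
-0.25 [4.59, -11.05, 0.07]
-0.21 [4.67, -11.75, 0.07]
-0.17 [4.71, -12.46, 0.07]
-0.13 [4.73, -13.17, 0.07]
-0.09 [4.72, -13.88, 0.07]
-0.05 [4.68, -14.58, 0.07]
-0.01 [4.61, -15.29, 0.08]
```

>>> {"method": "step_arm", "body": {"steps": [[[0.1,-0.7,0],0],[[0.3,-1.0,0],0],[[0.4,-1.3,0],0],[[0.5,-1.6,0],0],[[0.6,-1.9,0],0],[[0.8,-2.2,0],0],[[1.0,-2.5,0],0],[[1.2,-2.8,0],0]]}}

```text
t: 2.85
ee_pos: [0.5293, 0.2272, 0.0547]
eef_rot: [0.001, 0.139, 0.99, 0.0]
wrist_force: [1.0, 1.4, -0.9]
finger_gap: 0.0002
grip_force: 0.4
```

>>> {"method": "step_arm", "body": {"steps": [[[0.2,-0.3,0],0],[[0.5,-0.7,0],0],[[0.8,-1.1,0],0],[[1.0,-1.5,0],0],[[1.3,-1.9,0],0],[[1.5,-2.3,0],0],[[1.7,-2.7,0],0],[[1.9,-3.1,0],0]]}}

```text
t: 3.52
ee_pos: [0.5019, 0.2023, 0.0543]
eef_rot: [0.0, 0.139, 0.99, 0.0]
wrist_force: [-0.0, 0.8, 0.8]
finger_gap: 0.0002
grip_force: 0.4
```

```bash
python3 plan.py -0.57 0.1 0.04; python3 -c "
from h import *
s,c=wrist();cv2.imwrite('pics/w2.png',c['color'][:,:,::-1])"
```

```text
3.5167 [0.5019 0.2023 0.0543] [-0.   0.8  0.8]
-0.57 [0.09, 0.39, 0.13]
-0.53 [0.38, -0.25, 0.13]
-0.49 [0.64, -0.91, 0.13]
-0.45 [0.88, -1.58, 0.13]
-0.41 [1.09, -2.25, 0.13]
-0.37 [1.27, -2.94, 0.13]
-0.33 [1.43, -3.63, 0.13]
-0.29 [1.56, -4.32, 0.13]
-0.25 [1.66, -5.02, 0.13]
-0.21 [1.73, -5.73, 0.13]
-0.17 [1.77, -6.43, 0.13]
-0.13 [1.79, -7.14, 0.13]
-0.09 [1.77, -7.85, 0.13]
-0.05 [1.73, -8.56, 0.13]
-0.01 [1.66, -9.26, 0.13]
0.03 [1.57, -9.96, 0.13]
0.07 [1.44, -10.66, 0.13]
```

View pics/w2.png

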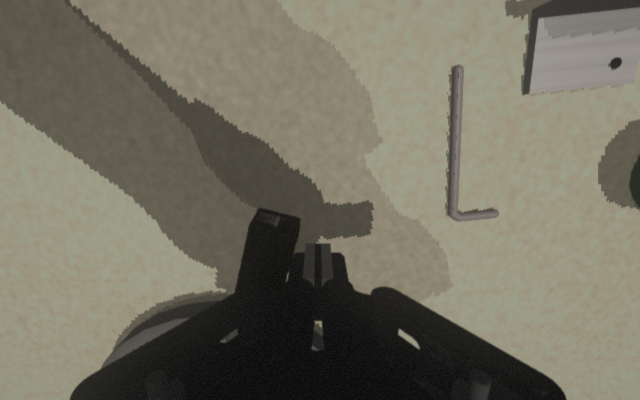

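The wrist view shows the fingers at (318,265) against the left side of the grip, which spans (240,285) to (280,212), and the arm following. Pushing on.

>>> {"method": "step_arm", "body": {"steps": [[[0.3,-0.4,0],0],[[0.5,-0.8,0],0],[[0.7,-1.3,0.1],0],[[0.9,-1.8,0.1],0],[[1.1,-2.3,0.1],0],[[1.2,-2.8,0.1],0],[[1.3,-3.3,0.1],0],[[1.5,-3.8,0.1],0]]}}

```text
t: 4.23
ee_pos: [0.4772, 0.1696, 0.0533]
eef_rot: [0.0, 0.139, 0.99, -0.0]
wrist_force: [0.5, 0.3, -0.2]
finger_gap: 0.0
grip_force: 0.4
```

>>> {"method": "step_arm", "body": {"steps": [[[0.1,-0.5,0],0],[[0.15,-1.0,0],0],[[0.2,-1.5,0],0],[[0.25,-2.0,0],0],[[0.25,-2.5,0],0],[[0.3,-3.0,0],0],[[0.3,-3.5,0],0],[[0.3,-3.9,0],0]]}}

```text
t: 4.9
ee_pos: [0.4634, 0.1329, 0.0533]
eef_rot: [-0.0, 0.139, 0.99, -0.0]
wrist_force: [0.9, 0.5, 0.5]
finger_gap: -0.0
grip_force: 0.4
```

```bash
python3 plan.py -0.05 0.2 0.02; python3 -c "
from h import *
c=read_camera('top');cv2.imwrite('pics/t3.png',cv2.resize(c['color'][135:245,220:360,::-1],None,fx=5.6,fy=5.4,interpolation=cv2.INTER_CUBIC))"
```

```text
4.9 [0.4634 0.1329 0.0533] [0.9 0.5 0.5]
-0.05 [-0.05, -0.82, 0.03]
-0.03 [-0.08, -1.18, 0.03]
-0.01 [-0.12, -1.53, 0.03]
0.01 [-0.17, -1.88, 0.03]
0.03 [-0.22, -2.23, 0.03]
0.05 [-0.28, -2.58, 0.03]
0.07 [-0.35, -2.93, 0.03]
0.09 [-0.42, -3.27, 0.03]
0.11 [-0.5, -3.62, 0.03]
0.13 [-0.59, -3.96, 0.03]
0.15 [-0.68, -4.3, 0.03]
0.17 [-0.78, -4.64, 0.03]
0.19 [-0.89, -4.98, 0.03]
```

View pics/t3.png

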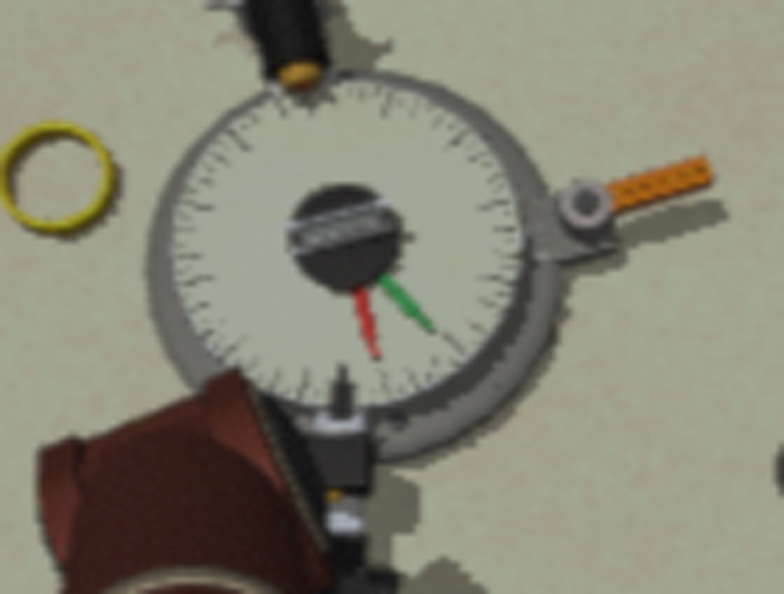

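The pointer tip is at (343,368) and the red tip at (377,358), both in clear view of the top camera. I'll measure the angle gap by mask.

```bash
cat > gap.py <<'E'
from h import *
def gap():
    c=read_camera("top");f=8
    c2=dict(c);im=c["color"][175:225,255:315];big=cv2.resize(im,None,fx=f,fy=f,interpolation=cv2.INTER_CUBIC)
    P=lambda u,v,z: ray(c,255+(u+.5)/f-.5,175+(v+.5)/f-.5,z)[:2]
    h=cv2.cvtColor(big,cv2.COLOR_RGB2HSV)
    C=P(*((np.array([282.2,179.4])-[255,175])*f-.5),.069); C=ray(c,281.73,178.94,.069)[:2]
    def pol(m,z):
        w=np.array([P(*q,z) for q in np.argwhere(m)[::3,::-1]]);v=C-w;return np.hypot(*v.T),np.arctan2(v[:,1],v[:,0])
    r,a=pol(cv2.inRange(h,(0,120,70),(8,255,255)),.071);k=(r>.03)&(r<.062);red=np.median(a[k&(r>.05)]);rall=np.median(a[k])
    r2,a2=pol(cv2.inRange(h,(0,0,0),(180,255,75)),.073);k2=(r2>.062)&(r2<.074)&(abs(a2-red)<.35)
    # pointer: the largest dark angular cluster near the inner radii
    hist,ed=np.histogram(a2[k2],60);m=ed[hist.argmax()];kk=k2&(abs(a2-m)<.1);ptr=np.median(a2[kk])
    print("red",red.round(3),rall.round(3),"ptr",ptr.round(3),kk.sum(),"gap",(red-ptr).round(3),"rmin",r2[kk].min().round(4),"t",observe()["t"]);return big
if __name__=="__main__": gap()
E
python3 gap.py
```

```text
red 0.146 0.145 ptr -0.089 50 gap 0.235 rmin 0.0679 t 5.0
```

>>> {"method": "step_arm", "body": {"steps": [[[0,-0.4,0],0],[[-0.05,-0.8,0],0],[[-0.1,-1.2,0],0],[[-0.15,-1.6,0],0],[[-0.2,-2.0,0],0],[[-0.25,-2.4,0],0],[[-0.3,-2.6,0],0],[[-0.3,-2.6,0],0]]}}

```text
t: 5.67
ee_pos: [0.4591, 0.1067, 0.0533]
eef_rot: [-0.0, 0.14, 0.99, -0.0]
wrist_force: [0.7, -0.3, -1.0]
finger_gap: -0.0001
grip_force: 0.0
```

```bash
sed -i 's/255,75)/255,95)/' gap.py; python3 gap.py; python3 plan.py 0.03 0.2 0.02
```

```text
red 0.146 0.145 ptr 0.054 84 gap 0.092 rmin 0.0664 t 5.7167
5.7167 [0.459  0.1071 0.0533] [-0.2  0.4 -0.1]
0.03 [0.07, 0.37, 0.03]
0.05 [0.01, 0.02, 0.03]
0.07 [-0.06, -0.32, 0.03]
0.09 [-0.13, -0.67, 0.03]
0.11 [-0.21, -1.01, 0.03]
0.13 [-0.3, -1.36, 0.03]
0.15 [-0.39, -1.7, 0.03]
0.17 [-0.5, -2.04, 0.03]
0.19 [-0.6, -2.38, 0.03]
```

>>> {"method": "step_arm", "body": {"steps": [[[-0.05,-0.25,0],0],[[-0.1,-0.5,0],0],[[-0.15,-0.75,0],0],[[-0.2,-1.0,0],0],[[-0.25,-1.2,0],0],[[-0.28,-1.3,0],0],[[-0.28,-1.3,0],0]]}}

```text
t: 6.3
ee_pos: [0.4584, 0.094, 0.0533]
eef_rot: [-0.0, 0.139, 0.99, -0.0]
wrist_force: [1.0, 0.0, -1.1]
finger_gap: -0.0003
grip_force: 0.0
```

```bash
python3 gap.py; python3 plan.py 0.11 0.2 0.02; python3 -c "
from gap import *
cv2.imwrite('pics/t4.png',gap()[:,:,::-1])"
```

```text
red 0.145 0.145 ptr 0.122 100 gap 0.023 rmin 0.0655 t 6.35
6.35 [0.4583 0.094  0.0533] [ 0.4 -0.6 -0.9]
0.11 [0.07, 0.26, 0.03]
0.13 [-0.01, -0.09, 0.03]
0.15 [-0.11, -0.43, 0.03]
0.17 [-0.21, -0.77, 0.03]
0.19 [-0.32, -1.1, 0.03]
red 0.147 0.146 ptr 0.125 101 gap 0.023 rmin 0.0655 t 6.4
```

View pics/t4.png

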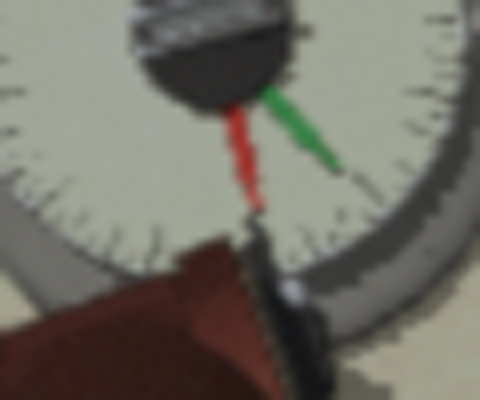

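The pointer tip is at about (254,218), just left of the line of the red hand, whose tip is at (260,208). That leaves about 0.025 rad to go. One small push more, then back off and check with an unobstructed view.

>>> {"method": "step_arm", "body": {"steps": [[[-0.04,-0.15,0],0],[[-0.08,-0.3,0],0],[[-0.1,-0.38,0],0],[[-0.1,-0.38,0],0],[[-0.1,-0.38,0],0]]}}

```text
t: 6.82
ee_pos: [0.4584, 0.0904, 0.0533]
eef_rot: [-0.0, 0.139, 0.99, -0.0]
wrist_force: [-0.4, 0.3, -0.6]
finger_gap: 0.0002
grip_force: 0.1
```

>>> {"method": "step_arm", "body": {"steps": [[[0.1,0.5,0],0],[[0.3,1.5,0],0],[[0.5,3,0],0],[[0.5,3,-3],0],[[0.5,3,-7],0],[[0.5,3,-11],0],[[0.5,3,-14],0],[[0.5,3,-14],0]]}}

```text
t: 7.48
ee_pos: [0.4655, 0.1231, 0.1993]
eef_rot: [0.006, 0.138, 0.99, 0.003]
wrist_force: [0.3, 0.3, -0.1]
finger_gap: -0.0
grip_force: 0.0
```

```bash
python3 gap.py;  python3 -c "
from h import *
s,c=wrist();cv2.imwrite('pics/w5.png',c['color'][:,:,::-1]);print(s['ee_pos'],proj(c,[*C0,.069]),proj(c,[.575,.081,.071]))"
```

```text
red 0.145 0.145 ptr 0.143 90 gap 0.002 rmin 0.0643 t 7.5333
[0.46389257 0.12251328 0.19656924] [330.0646614  343.17231462] [307.78400109 303.5171587 ]
```

View pics/w5.png

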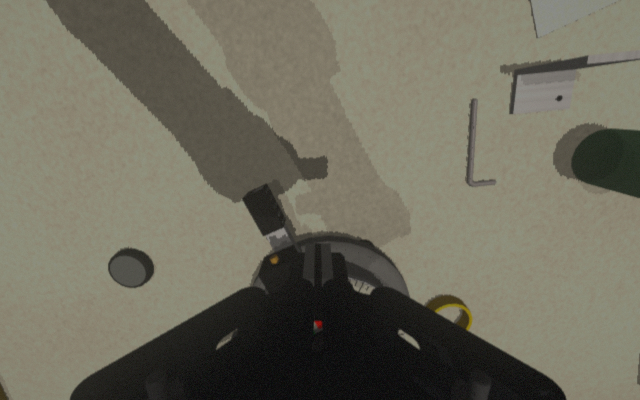

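From here the pointer is hidden behind the gripper, with the grip at (265,210). The top camera gives a gap of 0.002 rad. Going high over to the far side of the lever, then looking again.

>>> {"method": "step_arm", "body": {"steps": [[[0,0,-4],0],[[-2,-0.9,-6],0],[[-5.5,-2.4,-6],0],[[-9,-3.9,-6],0],[[-12.5,-5.4,-6],0],[[-16,-6.9,-6],0],[[-19.5,-8.4,-6],0],[[-23,-10,-6],0]]}}

```text
t: 8.25
ee_pos: [0.6558, -0.0388, 0.2506]
eef_rot: [-0.002, 0.138, 0.99, 0.0]
wrist_force: [1.1, 1.2, -0.5]
finger_gap: 0.0001
grip_force: 0.0
```

>>> {"method": "step_arm", "body": {"steps": [[[-2.5,-1,0],0],[[-4.7,-2,0],0],[[-4.7,-2,0],0],[[-4.7,-2,0],0],[[-4.7,-2,0],0]]}}

```text
t: 8.67
ee_pos: [0.6941, -0.0692, 0.2512]
eef_rot: [-0.002, 0.138, 0.99, 0.001]
wrist_force: [-0.4, -0.5, 0.1]
finger_gap: -0.0003
grip_force: 0.0
```

```bash
python3 gap.py;  python3 -c "
from h import *
s,c=wrist();cv2.imwrite('pics/w6.png',cv2.resize(c['color'][100:400,200:600,::-1],None,fx=2,fy=2,interpolation=cv2.INTER_CUBIC));print(s['ee_pos'],s['eef_rot'],proj(c,[*C0,.069]),proj(c,[.575,.081,.071]))"
```

```text
red 0.147 0.146 ptr 0.143 63 gap 0.003 rmin 0.0672 t 8.7167
[ 0.69419082 -0.0687241   0.25196107] [-1.63210527e-03  1.37845700e-01  9.90452186e-01  6.05587383e-04] [450.31742474  89.56988141] [433.77558557  27.32798313]
```

View pics/w6.png

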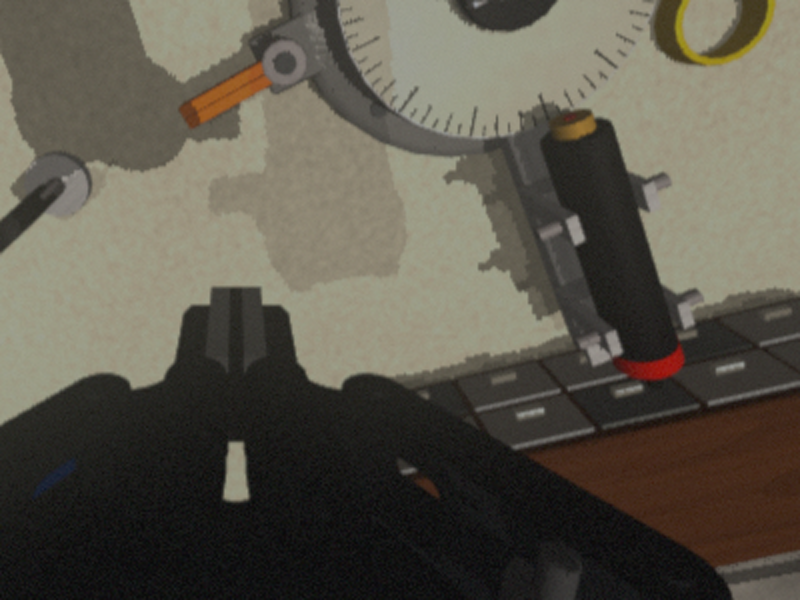

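The crop shows the lever from (285,62) to its end at (190,112), and the fingers at (236,320) over clear bench behind it. The pointer lies above the crop, so I'll measure it numerically in the full wrist picture, along with the lever.

```bash
python3 - <<'E'
from h import *
s,c=wrist()
h=cv2.cvtColor(c["color"],cv2.COLOR_RGB2HSV)
def W(m,z,rc=C0):
    p=np.argwhere(m)[:,::-1];w=np.array([ray(c,*q,z)[:2] for q in p]);return p,w
red=cv2.inRange(h,(0,130,70),(6,255,255))|cv2.inRange(h,(175,130,70),(180,255,255))
p,w=W(red,.071);k=np.hypot(*(w-C0).T)<.07;p,w=p[k],w[k]
# hub centre refined from red line is unknown; fit both as lines in world
lr=cv2.fitLine(w.astype(np.float32),cv2.DIST_L2,0,.01,.01).ravel();print("red n",k.sum(),"dir",np.arctan(lr[1]/lr[0]),"tip",w[w[:,0].argmin()],p[w[:,0].argmin()])
g=cv2.inRange(h,(0,0,0),(180,255,70));p,w=W(g,.073);v=w-C0;r=np.hypot(*v.T);a=np.arctan2(-v[:,1],-v[:,0])
k=(r>.06)&(r<.082)&(abs(a-.146)<.12);print("ptr n",k.sum())
if k.sum()>5:
    q=w[k];lp=cv2.fitLine(q.astype(np.float32),cv2.DIST_L2,0,.01,.01).ravel();print("dir",np.arctan(lp[1]/lp[0]),"median ang",np.median(a[k]),"tip",q[q[:,0].argmax()],p[k][q[:,0].argmax()])
    # lateral offset of pointer from red line
    nr=np.array([-lr[1],lr[0]]);print("lateral mm",1e3*np.median((q-lr[2:])@nr))
o=cv2.inRange(h,(7,140,90),(22,255,255));p,w=W(o,.063);k=np.hypot(*(w-[.6468,-.0277]).T)<.08;w=w[k]
lo=cv2.fitLine(w.astype(np.float32),cv2.DIST_L2,0,.01,.01).ravel();t=(w-lo[2:])@lo[:2];print("lever",np.arctan2(lo[1],lo[0]),lo[2:]+lo[:2]*t.min(),lo[2:]+lo[:2]*t.max())
E
```

```text
red n 266 dir 0.16601531 tip [0.57252881 0.07888457] [431  25]
ptr n 184
dir 0.058810048 median ang 0.15873879026510282 tip [0.57007982 0.07755065] [430  22]
lateral mm 0.08597323559419334
lever -1.3347286 [ 0.64763611 -0.03831159] [ 0.65971416 -0.0885211 ]
```

The pointer lies 0.1 mm off the line of the red hand. The lever is as expected, so descending behind it.

>>> {"method": "step_arm", "body": {"steps": [[[0,0,4],0],[[0,0,8],0],[[0,0,12],0],[[0,0,16],0],[[0,0,19.5],0],[[0,0,19.5],0],[[0,0,19.5],0]]}}

```text
t: 9.4
ee_pos: [0.6936, -0.0698, 0.057]
eef_rot: [-0.002, 0.138, 0.99, 0.0]
wrist_force: [0.8, -0.7, 0.6]
finger_gap: -0.0001
grip_force: 0.0
```

```bash
python3 - <<'E'
from h import *
s=observe();q=s["eef_rot"];M=R.from_quat([q[1],q[2],q[3],q[0]]).as_matrix();print(s["ee_pos"],np.round(s["wrist_force"],1))
piv=np.array([.6468,-.0277]);g=np.arctan2(M[1,0],M[0,0])
for a in np.arange(-1.335,-2.35,-.08):
    d=np.array([np.cos(a),np.sin(a)]);t=np.array([d[1],-d[0]])
    b=abs(np.arctan2(*t[::-1])-g)%np.pi;b=min(b,np.pi-b);off=.007+.011*np.cos(b)
    P=np.array([*(piv+.05*d-off*t),.056]);print(round(a,3),round(-1.361+.184-a,2),(100*M.T@(P-s["ee_pos"])).round(2).tolist())
E
```

```text
[ 0.69360791 -0.06979102  0.05700712] [ 0.8 -0.7  0.6]
-1.335 0.16 [1.75, -0.78, 0.11]
-1.415 0.24 [2.01, -1.06, 0.11]
-1.495 0.32 [2.3, -1.33, 0.11]
-1.575 0.4 [2.61, -1.57, 0.11]
-1.655 0.48 [2.95, -1.8, 0.11]
-1.735 0.56 [3.31, -2.0, 0.12]
-1.815 0.64 [3.69, -2.17, 0.12]
-1.895 0.72 [4.09, -2.31, 0.12]
-1.975 0.8 [4.51, -2.42, 0.12]
-2.055 0.88 [4.94, -2.49, 0.12]
-2.135 0.96 [5.38, -2.53, 0.13]
-2.215 1.04 [5.83, -2.52, 0.13]
-2.295 1.12 [6.29, -2.48, 0.13]
```

>>> {"method": "step_arm", "body": {"steps": [[[0.5,-0.3,0],0],[[1.0,-0.6,0],0],[[1.4,-0.8,0],0],[[1.7,-0.9,0],0],[[2.0,-1.1,0],0],[[2.3,-1.3,0],0],[[2.6,-1.6,0],0],[[2.9,-1.8,0],0]]}}

```text
t: 10.07
ee_pos: [0.6622, -0.08, 0.0586]
eef_rot: [0.0, 0.139, 0.99, 0.0]
wrist_force: [1.5, 1.0, 0.2]
finger_gap: 0.0003
grip_force: 0.6
```

>>> {"method": "step_arm", "body": {"steps": [[[0.4,-0.2,0],0],[[0.8,-0.4,0],0],[[1.2,-0.5,0],0],[[1.6,-0.6,0],0],[[2.0,-0.7,0],0],[[2.2,-0.7,0],0],[[2.4,-0.7,0],0],[[2.4,-0.7,0],0]]}}

```text
t: 10.73
ee_pos: [0.6367, -0.0803, 0.0582]
eef_rot: [-0.001, 0.139, 0.99, -0.0]
wrist_force: [0.4, 0.3, -0.6]
finger_gap: -0.0003
grip_force: 0.1
```

```bash
cat > lev.py <<'E'
from h import *
c=read_camera("top");h=cv2.cvtColor(c["color"],cv2.COLOR_RGB2HSV);o=cv2.inRange(h,(8,140,90),(20,255,255));piv=np.array([.6468,-.0277])
w=np.array([ray(c,*q,.063)[:2] for q in np.argwhere(o)[:,::-1]]);r=np.hypot(*(w-piv).T);w=w[r<.075];
v=(w-piv);a=np.median(np.arctan2(v[:,1],v[:,0]));s=observe();print(len(w),"lever q",-1.361+.184-a,s["ee_pos"],s["wrist_force"].round(1) if hasattr(s["wrist_force"],"round") else s["wrist_force"],s["t"])
E
python3 lev.py; python3 gap.py
```

```text
4 lever q 1.2037993779465657 [ 0.63663572 -0.08035828  0.05817999] [0.4 1.  0.1] 10.7833
red 0.146 0.144 ptr 0.145 78 gap 0.002 rmin 0.0642 t 10.8333
```

The finger's position implies the lever is at about 0.92 and not yet on the stop. Continuing in small steps and watching the force.

>>> {"method": "step_arm", "body": {"steps": [[[0.15,0,0],0],[[0.3,0,0],0],[[0.4,0,0],0],[[0.4,0,0],0]]}}

```text
t: 11.17
ee_pos: [0.6333, -0.0791, 0.0583]
eef_rot: [-0.0, 0.139, 0.99, -0.0]
wrist_force: [0.7, 0.2, -0.3]
finger_gap: -0.0001
grip_force: 0.4
```

>>> {"method": "step_arm", "body": {"steps": [[[0.1,0,0],0],[[0.2,0,0],0],[[0.2,0,0],0]]}}

```text
t: 11.42
ee_pos: [0.6318, -0.0787, 0.0584]
eef_rot: [0.0, 0.139, 0.99, -0.0]
wrist_force: [1.6, 0.3, 0.0]
finger_gap: -0.0001
grip_force: 0.7
```

>>> {"method": "step_arm", "body": {"steps": [[[0.1,0,0],0],[[0.15,0,0],0],[[0.15,0,0],0]]}}

```text
t: 11.67
ee_pos: [0.6315, -0.0786, 0.0586]
eef_rot: [0.002, 0.139, 0.99, -0.0]
wrist_force: [5.7, -1.0, -1.6]
finger_gap: -0.0001
grip_force: 2.2
```

The force has risen to 6 N with no more travel, so the lever is on its stop. Backing off, lifting and checking.

>>> {"method": "step_arm", "body": {"steps": [[[0,0,0],0],[[-0.3,-0.1,0],0],[[-1,-0.4,0],0],[[-2.5,-1,0],0],[[-3,-1.2,-3],0],[[-3,-1.2,-7],0],[[-3,-1.2,-11],0],[[-3,-1.2,-15],0]]}}

```text
t: 12.33
ee_pos: [0.654, -0.0985, 0.2091]
eef_rot: [-0.003, 0.139, 0.99, -0.0]
wrist_force: [1.3, -0.5, -0.7]
finger_gap: -0.0001
grip_force: 0.0
```

>>> {"method": "step_arm", "body": {"steps": [[[-1,-3.5,-1],0],[[-2,-7,-2],0],[[-3,-10,-3],0],[[-3,-10,-3],0],[[-3,-10,-3],0]]}}

```text
t: 12.75
ee_pos: [0.6552, -0.2066, 0.2384]
eef_rot: [-0.001, 0.142, 0.99, -0.001]
wrist_force: [1.0, 0.7, -0.5]
finger_gap: -0.0001
grip_force: 0.0
```

```bash
python3 lev.py; python3 gap.py; python3 -c "
from h import *
c=read_camera('top');cv2.imwrite('pics/t7.png',cv2.resize(c['color'][135:245,220:360,::-1],None,fx=5.6,fy=5.4,interpolation=cv2.INTER_CUBIC))"
```

```text
98 lever q 1.10639269538335 [ 0.65571646 -0.20317151  0.23773521] [ 0.8  0.1 -0.4] 12.8
red 0.146 0.146 ptr 0.142 60 gap 0.004 rmin 0.0675 t 12.85
```

View pics/t7.png

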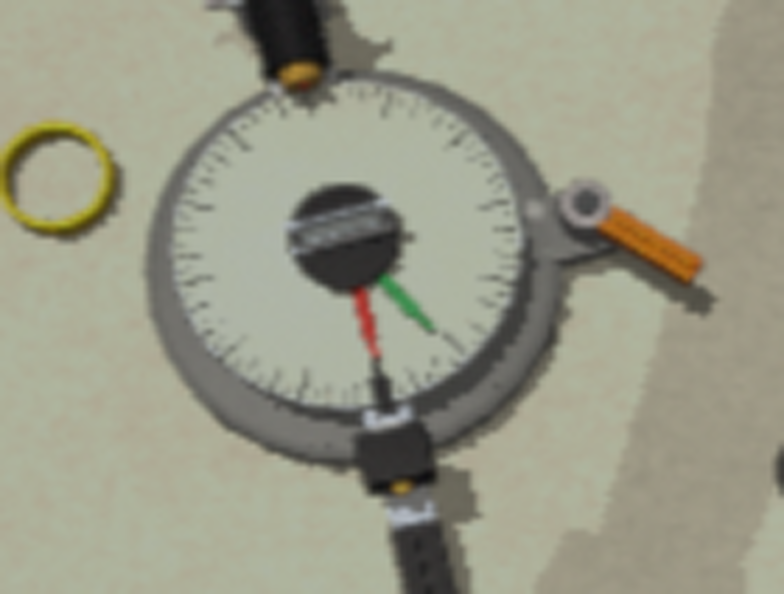

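The pointer tip at (378,362) meets the red tip at (377,358). The lever is swung home, its end at (695,270), and the stand has not moved. Handing in.

```bash
python3 -c "
from cell import finish_job
print(finish_job())"
```

```text
the job is handed in; nothing more can be done
None
```

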